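# Clear the desiccator lid, crack its seal and hold it ajar

### The job

The pair of ear defenders left standing on the desiccator's lid is in the way: hang it over the bar of the drying rail, band over the bar with one cup on either side, and let go of it. Then break the lid free from its sticky seal without jerking it high into the air, and hold it level over its box, slightly open, about 3 cm above the closed position. Finish while still holding it there, steady, carried by the gripper alone, and leave the other things on the bench where they are.

Things in the scene. Friction and masses are not known exactly. Their poses are not given: they have to be found in the camera images.
- defenders: Ear defenders, 0.2-0.3 kg, 158 mm tall, 156 over the cups, standing on the lid astride its handle. Origin: bottom centre between the cups; z up, y cup to cup, x across the 22 mm wide black band. Grip the crown's padded block: 26 mm (x) by 44 (y), z 132 to 158 mm. Cups 60 mm (x), 78 high, from y = 45 to 78 mm each side. From the block the band slopes down to y = 58, z = 104 mm, then to the cups.
- crown (a point): Middle of the flat underside of the ear defenders' crown, 132 mm above their origin: this rests on the bar when they are hung. Axes as defenders.
- rail: Drying rail fixed to the bench: one horizontal round steel bar 280 mm long along its y axis, 14 mm in diameter, its centre line 165 mm above the bench, on an upright post at either end that rises no higher than the bar. Origin on the bench under the middle of the bar, z up.
- rail_mid (a point): Middle of the rail's bar, on its centre line; y axis along the bar.
- lid: Clear lid of the desiccator, 236 mm (x) by 256 mm (y), 8 mm thick, 0.45 kg, loose (lifts straight off). Origin: centre of its underside, 103 mm above the bench when shut; z up. A plug of two ribs reaches 28 mm below it. The seal sticks: a straight pull on the handle must reach about 16 N (weight 4.4 N included) at 2 to 5 mm of lift; it is free after 15 mm; it grips again if pushed shut.
- handle (a point): Middle of the lid's handle, a horizontal steel bar 12 mm in diameter along the lid's y axis, 68 mm clear between its posts, centre line 38 mm above the lid's top (46 mm above the lid's origin). Axes as lid.
- desiccator: Clear plastic box fixed to the bench, 220 mm (x) by 240 mm (y), rim 103 mm above the bench; the shut lid's top is at 111 mm. Origin: bottom centre; z up, axes as the lid's when shut.
- amber_bottle: Bystander: brown reagent bottle, 64 mm in diameter, 130 mm tall, red cap; origin bottom centre.
- white_jar: Bystander: white jar with red lid, 56 mm in diameter, 75 mm tall; origin bottom centre.
- beaker: Bystander: glass beaker, 54 mm in diameter, 70 mm tall; origin bottom centre.
- tip_box: Bystander: clear plastic box, 85 by 120 by 70 mm; origin bottom centre.
- tube_rack: Bystander: blue rack of capped tubes, 70 by 160 mm, 102 mm tall; origin bottom centre.
- spatula: Bystander: lab spatula 180 mm long, lying on the bench at one side; origin underside centre.
Things that resemble listed ones, but are neither listed nor needed, are in the scene too. Leave any pink look-alike of the defenders alone.

How it is judged:
By the outcome, as a careful person would: the job done as asked, in the order asked, and still so for the second after the job is handed in, while the arm keeps its last pose, push and grip.
It also fails if it takes over 64 s, if anything falls off the work surface, if the arm or the gripper's body presses on something with over 40 N, if the wrist force passes 120 N, or if a joint passes its speed limit or range.

### The arm

A 7-joint arm with a two-finger parallel gripper is mounted at the origin on the work surface. World frame = base frame: x ahead of the robot, y to its left, z up, the work surface at z = 0. Lengths are in m, angles in rad, forces in N, time in s.
With the tool pointing down it reaches from about 0.35 to 0.9 m from the base axis. Payload 7.2 kg.
Tool frame: the origin (TCP) lies at the centre of the arm's flange, where the gripper is bolted on; the fingertips stand 182 mm ahead of it and the grasp point (between the pads) lies 163 mm ahead of it; z points along the fingers, y is the direction in which the jaws open and shut (so a half turn about z gives the same grasp; the last joint's range is limited). The gripper opens to 88 mm and grips with 3 to 60 N. Pads are 20 mm wide; open, the fingers measure 115 mm over their backs; the gripper's body (75 mm by 178 mm) begins 61 mm behind the grasp point.
Start: joints at [1.21, 0.411, -0.013, 1.596, 0.006, 1.134, -0.082], TCP at [0.18, -0.598, 0.405] pointing down, gripper open.
Joint ranges: [-2.95, 2.95], [-0.29, 1.99], [-1.47, 1.44], [0.14, 2.54], [-1.03, 4.17], [0.13, 1.85], [-2.86, 2.86]. Speed limits (rad/s): [2.39, 2.39, 3.01, 3.01, 3.14, 3.14, 3.14].

### API

Orientations are given as [roll, pitch, yaw] about the fixed x, y, z axes, in that order (R = Rz(yaw) Ry(pitch) Rx(roll)).
In Python, from plant import ctrl gives the robot as it stands.
- The arm moves only by the tool servo_tool, never from a script. Its argument "motion" is text: rows parted by semicolons, each of 5 numbers parted by spaces: the shift along the tool's x, y, z in m, then the turn about the tool's z in rad, then the opening, from 0 (shut) to 1 (fully open). A call has 1 to 10 rows; each row shifts and turns the commanded pose from where the row before left it, along the tool's axes as they then stand; what a row does not reach is not made up. A row lasts 1/8 s, in which the tool goes at most 62.5 mm and 10.7 degrees, less where a joint would pass 70% of its speed; a pose out of reach is approached as far as the arm can. A call is refused whole if a number of a shift passes 0.0625 or a number of a turn 0.188, either way. A call with a gripper value outside its range is refused whole. The fingers move at their own pace and stop on an object; the grip force is fixed at half the most. Time passes only in rows, so rows that do not move let the fingers close. It gives the time, the measured TCP pose, the force and the opening at its end, in the units of the state.
- ctrl.state(): the state, without advancing time (a new reading comes with each control period).
- ctrl.get_image(name): name is "scene" or "top" or "wrist"; returns the picture (384x512x3 uint8, blue, green, red); there is no depth.
- ctrl.calibration(name): a dict with "intrinsics" (3x3 intrinsics, pixels), "D" ([k1, k2, p1, p2, k3] as OpenCV has them; the pictures are not rectified), "cam_to_world" (4x4, takes a point from camera to world coordinates); the wrist camera has in their place "tool_from_camera" (4x4, takes a point from camera to tool coordinates, whose origin is the TCP and whose axes are the flange's). Camera axes: x right, y up, looking along -z (the intrinsics and any distortion apply to the point x, -y, -z); pixel columns grow to the right and rows downward; lengths in m; the calibration is good to about 2 mm. A picture is of the moment at which its call begins: read the wrist's pose just before it. calibration takes no time and is no camera call.
- ctrl.hand_in(): hands the job in, once; it reports no verdict.
The state is a dict: "t": time; "joints": joint angles; "qvel": joint speeds; "effort": joint torques, N m; "position": TCP position; "tool_rot": TCP orientation; "force": force on the tool from outside, world axes, zero at the start; "ft_torque": the same for the moment, N m; "grip_width": opening from 0.0 (shut) to 1.0 (fully open).
Only numpy, scipy, OpenCV 4.12 (cv2) and the standard library are available. Lean on these libraries where they do the work, as an engineer would, in place of code of your own. Each camera call takes 0.05 s, during which the arm holds its last target.

## Working session

There is one attempt and no reset: what is moved stays moved. The work goes in short steps, Python scripts to look and compute and a tool call to move; the robot and the scene stay as the last step left them, time stands still between calls to the robot, and variables do not carry over. Pictures are saved under pics/ and viewed, and the job is handed in when it is done.

Besides the shell and the picture viewer there is one more tool, called after ">>>" as a command line: name --argument value ..., lists and objects as JSON in quotes. servo_tool: Moves the arm, as the interface text tells. Its arguments: {"type":"object","properties":{"motion":{"type":"string"}},"required":["motion"]}

```bash
ls; mkdir -p pics; cat > h.py <<'E'
import numpy as np, cv2
from plant import ctrl
E
python3 - <<'E'
from h import *
s=ctrl.state(); print(s)
for n in ["scene","top","wrist"]:
    cv2.imwrite(f"pics/{n}0.png",ctrl.get_image(n)); 
    c=ctrl.calibration(n); print(n,{k:np.round(np.array(v),4).tolist() for k,v in c.items()})
E
```

```text
pics
{'t': 0.0, 'joints': array([ 1.20979279,  0.41189678, -0.01272542,  1.5970507 ,  0.00559939,
        1.1343126 , -0.08218242]), 'qvel': array([0.00060378, 0.00037429, 0.00185058, 0.0007808 , 0.00028454,
       0.00104095, 0.00111396]), 'effort': array([ 1.58649902e-03, -5.87950087e+01,  6.42397106e-01, -2.91079420e+01,
       -5.38264588e-02,  1.83837907e-02,  1.73762746e-04]), 'position': array([ 0.18031991, -0.59819082,  0.403808  ]), 'tool_rot': array([-3.13996455e+00,  1.10080245e-04,  2.92857899e-01]), 'force': array([ 0.86039176,  0.31470955, -0.44173604]), 'ft_torque': array([-0.01219741,  0.00715637,  0.00743822]), 'grip_width': 0.9981603240630528}
scene {'intrinsics': [[420.1259, 0.0, 257.0466], [0.0, 420.1259, 193.4749], [0.0, 0.0, 1.0]], 'D': [-0.048, 0.0, 0.0, 0.0, 0.0], 'cam_to_world': [[0.5117, -0.5237, 0.681, 1.5187], [0.8591, 0.3057, -0.4105, -0.6203], [0.0068, 0.7951, 0.6064, 1.007], [0.0, 0.0, 0.0, 1.0]]}
top {'intrinsics': [[351.8386, 0.0, 255.0206], [0.0, 351.8386, 188.9087], [0.0, 0.0, 1.0]], 'D': [-0.1005, 0.0, 0.0, 0.0, 0.0], 'cam_to_world': [[-0.0283, 0.9881, -0.151, 0.3202], [-0.9995, -0.0305, -0.0125, -0.0344], [-0.017, 0.1506, 0.9885, 1.5605], [0.0, 0.0, 0.0, 1.0]]}
wrist {'intrinsics': [[273.2547, 0.0, 254.9297], [0.0, 273.2547, 189.5248], [0.0, 0.0, 1.0]], 'D': [-0.0392, 0.0, 0.0, 0.0, 0.0], 'tool_from_camera': [[-0.0009, 0.9647, 0.2633, 0.0718], [1.0, 0.001, -0.0001, 0.0002], [-0.0003, 0.2633, -0.9647, 0.0208], [0.0, 0.0, 0.0, 1.0]]}
```

View pics/scene0.png

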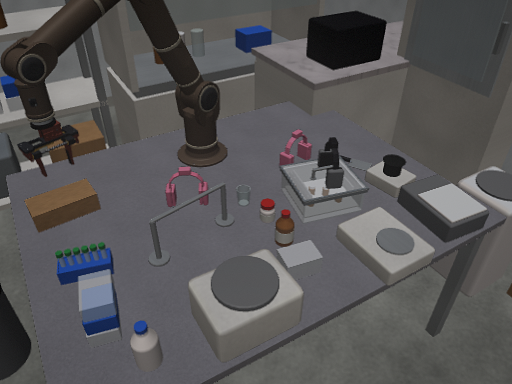

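View pics/top0.png

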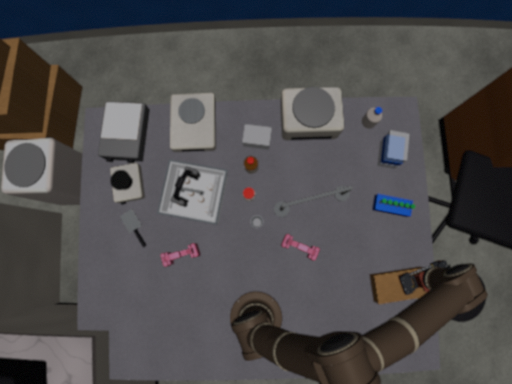

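View pics/wrist0.png

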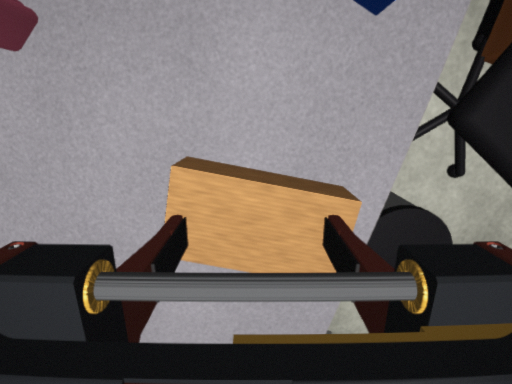

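```bash
python3 - <<'E'
import cv2
a=cv2.imread('pics/scene0.png')[120:225,260:380]; b=cv2.imread('pics/top0.png')[150:235,150:235]
cv2.imwrite('pics/s0z.png',cv2.resize(a,None,fx=6,fy=5.7,interpolation=cv2.INTER_CUBIC)[:600]); cv2.imwrite('pics/t0z.png',cv2.resize(b,None,fx=7,fy=7,interpolation=cv2.INTER_CUBIC))
E
```

```text
(no output)
```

View pics/s0z.png

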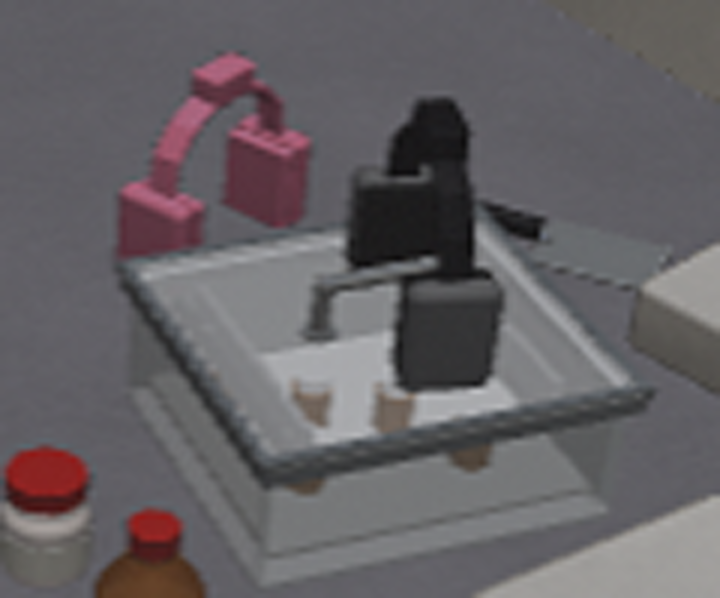

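View pics/t0z.png

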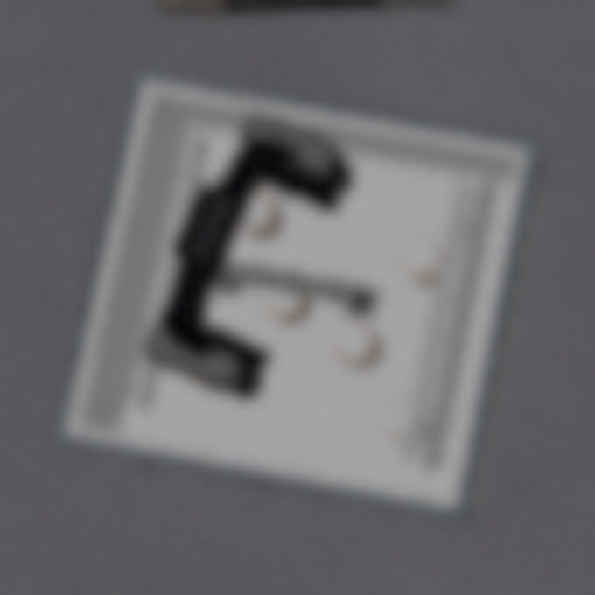

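```bash
cat > h.py <<'E'
import numpy as np, cv2
from scipy.spatial.transform import Rotation as R
from plant import ctrl
def T_tool(s):
    T=np.eye(4); T[:3,:3]=R.from_euler('xyz',s['tool_rot']).as_matrix(); T[:3,3]=s['position']; return T
def cam(name,s=None):
    c=ctrl.calibration(name); K=np.array(c['intrinsics']);D=np.array(c['D'])
    M=np.array(c['cam_to_world']) if name!='wrist' else T_tool(s)@np.array(c['tool_from_camera'])
    return K,D,M
def ray(C,uv):
    K,D,M=C
    p=cv2.undistortPoints(np.array(uv,float).reshape(-1,1,2),K,D).reshape(-1,2)
    d=np.c_[p[:,0],-p[:,1],-np.ones(len(p))]@M[:3,:3].T
    return M[:3,3],d/np.linalg.norm(d,axis=1)[:,None]
def atz(C,uv,z):
    o,d=ray(C,uv); return o+d*((z-o[2])/d[:,2])[:,None]
def tri(obs): # list of (C,uv)
    A=np.zeros((3,3));b=np.zeros(3);L=[]
    for C,uv in obs:
        o,d=ray(C,uv);d=d[0];P=np.eye(3)-np.outer(d,d);A+=P;b+=P@o;L.append((o,d))
    x=np.linalg.solve(A,b)
    return x,[float(np.linalg.norm(np.cross(x-o,d))) for o,d in L]
def proj(C,X):
    K,D,M=C; X=np.atleast_2d(X); p=(X-M[:3,3])@M[:3,:3]; p=p*[1,-1,-1]
    return cv2.projectPoints(p.reshape(-1,1,3),np.zeros(3),np.zeros(3),K,D)[0].reshape(-1,2)
def snap(name,fn):
    s=ctrl.state(); im=ctrl.get_image(name); cv2.imwrite('pics/'+fn+'.png',im)
    np.savez('pics/'+fn+'.npz',position=s['position'],tool_rot=s['tool_rot']); return s,im
def load(fn): return cam('wrist',np.load('pics/'+fn+'.npz'))
def tooldelta(s,target): # world target position -> tool axes shift
    return T_tool(s)[:3,:3].T@(np.array(target)-s['position'])
E
python3 - <<'E'
from h import *
np.set_printoptions(precision=3,suppress=True)
c=cam('top')
print('lid corners',atz(c,[[150+145/7,150+80/7],[150+530/7,150+148/7],[150+458/7,150+508/7],[150+67/7,150+435/7]],.111))
print('crown',atz(c,[[150+210/7,150+225/7]],.111+.158))
print('bar',atz(c,[[281,209],[345,190]],.165))
print('pink',atz(c,[[300,246],[180,255]],.1),'wood',atz(c,[[400,285]],.1),'bottle,jar,beaker',atz(c,[[251,163],[249,193],[257,222]],[.13]))
o=cam('scene'); 
print('crown tri',tri([(c,[[150+210/7,150+225/7]]),(o,[[260+440/6,120+110/5.7]])]))
print('bar ends',tri([(c,[[281,208]]),(o,[[224,188]])]),tri([(c,[[345,190]]),(o,[[154,222]])]))
E
```

```text
lid corners [[0.671 0.34  0.111]
 [0.621 0.105 0.111]
 [0.406 0.151 0.111]
 [0.456 0.386 0.111]]
crown [[0.552 0.263 0.269]]
bar [[ 0.449 -0.118  0.165]
 [ 0.518 -0.378  0.165]]
pink [[ 0.301 -0.194  0.1  ]
 [ 0.277  0.302  0.1  ]] wood [[ 0.126 -0.6    0.1  ]] bottle,jar,beaker [[ 0.648 -0.003  0.13 ]
 [ 0.522  0.009  0.13 ]
 [ 0.403 -0.02   0.13 ]]
crown tri (array([0.554, 0.267, 0.269]), [0.004004445394900452, 0.00400444539490068])
bar ends (array([ 0.457, -0.117,  0.138]), [0.00243235673794934, 0.0024323567379493003]) (array([ 0.519, -0.386,  0.147]), [0.003432709759900859, 0.0034327097599009693])
```

>>> servo_tool --motion "0.03 -0.02 -0.03 0 1; 0.036 -0.026 -0.02 0 1; 0.036 -0.026 -0.015 0 1; 0.036 -0.026 -0.015 0 1; 0.036 -0.026 -0.015 0 1; 0.036 -0.026 -0.015 0 1; 0.036 -0.026 -0.015 0 1; 0.036 -0.026 -0.015 0 1; 0.036 -0.026 -0.01 0 1; 0.036 -0.025 0 0 1"

```text
t: 1.4
position: [0.447, -0.2527, 0.5555]
tool_rot: [3.14, -0.001, 0.293]
force: [1.1, -0.1, -0.4]
grip_width: 1.001
```

```bash
python3 - <<'E'
from h import *
s,_=snap('wrist','w1'); print(s['position'],s['qvel'])
E
```

```text
[ 0.44698496 -0.25268686  0.55545795] [-0.44953722  0.10723412 -0.27173756 -0.08297431  0.06229131  0.00959186
 -0.72592581]
```

View pics/w1.png

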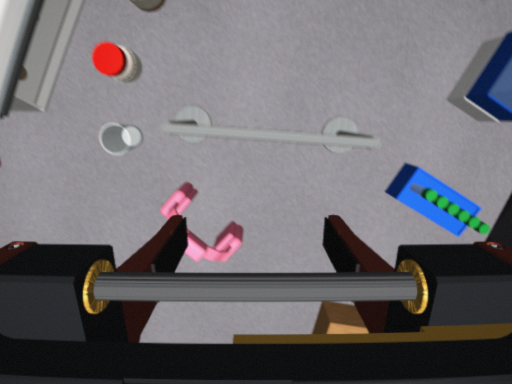

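>>> servo_tool --motion "-0.05 0 0 0 1; -0.05 0 0 0 1; -0.03 0 0 0 1; 0 0 0 0 1; 0 0 0 0 1"

```text
t: 2.08
position: [0.3224, -0.2912, 0.5546]
tool_rot: [3.142, -0.0, 0.293]
force: [-0.7, 0.3, -0.8]
grip_width: 1.0
```

```bash
python3 - <<'E'
from h import *
s,_=snap('wrist','w2'); print(s['position'],s['qvel'])
E
```

```text
[ 0.32239255 -0.29117887  0.55464279] [-0.01010576  0.01121699 -0.0085388  -0.00651519  0.00114366  0.00150051
  0.00040524]
```

View pics/w2.png

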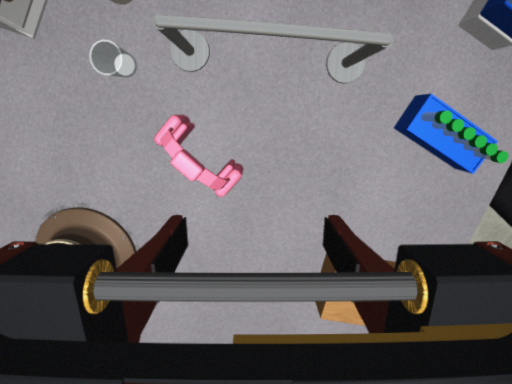

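```bash
python3 - <<'E'
from h import *
np.set_printoptions(precision=4,suppress=True)
a,b=load('w1'),load('w2')
L=tri([(a,[[164,127]]),(b,[[159,20]])]);Rr=tri([(a,[[379,143]]),(b,[[389,39.5]])])
print(L,Rr,np.linalg.norm(L[0]-Rr[0]),(L[0]+Rr[0])/2)
d=L[0]-Rr[0];print('yaw of y',np.arctan2(-d[0],d[1]))
for C,uv in((a,[[164,127],[379,143]]),(b,[[159,20],[389,39.5]])):
    p=atz(C,uv,.165);print(p,p.mean(0),np.linalg.norm(p[0]-p[1]))
im1=cv2.imread('pics/w1.png')[95:170,150:400];im2=cv2.imread('pics/w2.png')[0:75,150:400]
cv2.imwrite('pics/z12.png',cv2.resize(np.vstack([im1,im2]),None,fx=3.2,fy=3.2,interpolation=cv2.INTER_CUBIC))
E
```

```text
(array([ 0.4672, -0.1215,  0.1589]), [0.002081977095177038, 0.0020819770951770117]) (array([ 0.5306, -0.4064,  0.1581]), [0.00045774045212336044, 0.00045774045212354384]) 0.2918489731572323 [ 0.4989 -0.2639  0.1585]
yaw of y 0.21888597766030088
[[ 0.4674 -0.1212  0.165 ]
 [ 0.5304 -0.4037  0.165 ]] [ 0.4989 -0.2625  0.165 ] 0.28938562254609546
[[ 0.4663 -0.1261  0.165 ]
 [ 0.5278 -0.4034  0.165 ]] [ 0.4971 -0.2648  0.165 ] 0.28410528822633413
```

View pics/z12.png

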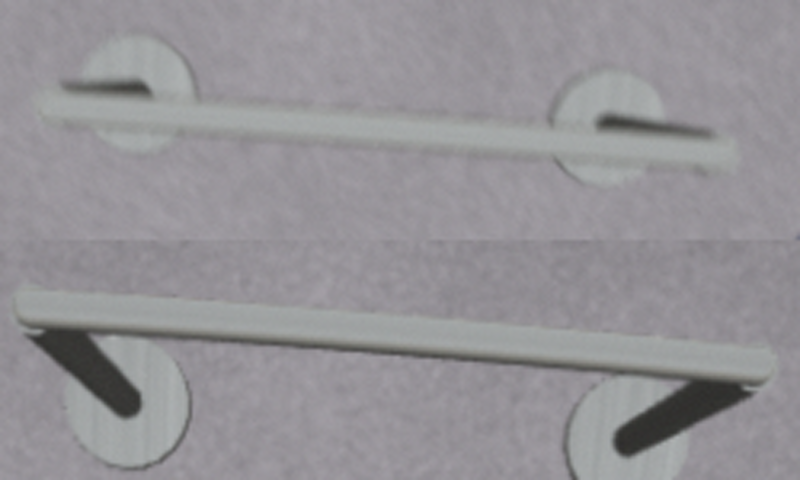

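```bash
cat >> h.py <<'E'
def rows(s,way,n,grip,nd=4):
    """way: list of (x,y,z,yaw), n rows each -> rows text (tool assumed pointing down)"""
    x=np.array(s['position'],float); yaw=float(s['tool_rot'][2]); out=[]
    for w,k in zip(way,n):
        dp=(np.array(w[:3])-x)/k; dy=(w[3]-yaw)/k
        for i in range(k):
            c,sn=np.cos(yaw),np.sin(yaw)
            out.append((c*dp[0]+sn*dp[1], sn*dp[0]-c*dp[1], -dp[2], -dy)); yaw+=dy
        x=np.array(w[:3])
    return '; '.join(' '.join(f'{v:.{nd}f}' for v in r)+f' {grip}' for r in out)
E
python3 - <<'E'
from h import *
s=ctrl.state()
print(rows(s,[(.46,-.05,.58,0.),(.46,.22,.6,-.38)],[5,5],1,3))
E
```

```text
0.040 -0.038 -0.005 0.059 1; 0.038 -0.040 -0.005 0.059 1; 0.036 -0.043 -0.005 0.059 1; 0.033 -0.045 -0.005 0.059 1; 0.030 -0.047 -0.005 0.059 1; 0.000 -0.054 -0.004 0.076 1; -0.004 -0.054 -0.004 0.076 1; -0.008 -0.053 -0.004 0.076 1; -0.012 -0.053 -0.004 0.076 1; -0.016 -0.052 -0.004 0.076 1
```

>>> servo_tool --motion "0.04 -0.038 -0.005 0.06 1; 0.038 -0.04 -0.005 0.06 1; 0.036 -0.043 -0.005 0.06 1; 0.033 -0.045 -0.005 0.06 1; 0.03 -0.047 -0.005 0.06 1; 0 -0.054 -0.004 0.076 1; -0.004 -0.054 -0.004 0.076 1; -0.008 -0.053 -0.004 0.076 1; -0.012 -0.053 -0.004 0.076 1; -0.016 -0.052 -0.004 0.076 1"

```text
t: 3.38
position: [0.4628, 0.2227, 0.5996]
tool_rot: [-3.141, 0.001, -0.389]
force: [0.4, -0.3, -0.3]
grip_width: 1.0
```

>>> servo_tool --motion "0 0 0 0 1; 0 0 0 0 1"

```text
t: 3.62
position: [0.4632, 0.2204, 0.5991]
tool_rot: [3.141, 0.001, -0.385]
force: [0.2, -0.4, 0.2]
grip_width: 1.003
```

```bash
python3 - <<'E'
from h import *
s,_=snap('wrist','w3'); print(s['position'],s['tool_rot'],s['qvel'])
E
```

```text
[0.46317427 0.22043706 0.59909955] [ 3.14119281e+00  1.06684113e-03 -3.84998112e-01] [ 0.02762941 -0.01237637  0.01901206  0.00861236 -0.00094301 -0.00055441
  0.00013063]
```

View pics/w3.png

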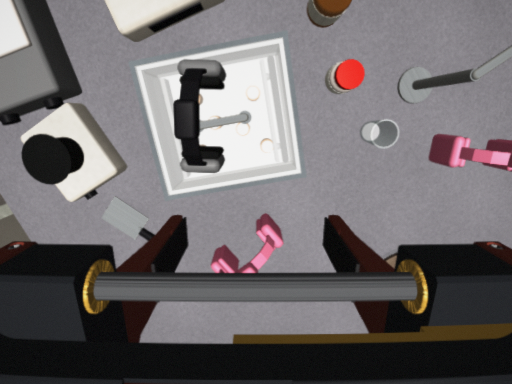

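>>> servo_tool --motion "0 -0.05 0 0 1; 0 -0.05 0.02 0 1; 0 0 0.02 0 1; 0 0 0 0 1"

```text
t: 4.18
position: [0.5015, 0.3115, 0.5579]
tool_rot: [3.139, 0.002, -0.388]
force: [-0.1, -0.6, 0.8]
grip_width: 1.002
```

```bash
python3 - <<'E'
from h import *
s,im=snap('wrist','w4'); print(s['position'],s['tool_rot'],s['qvel'])
a=cv2.imread('pics/w3.png')[30:200,130:310]
cv2.imwrite('pics/w3z.png',cv2.resize(a,None,fx=3.5,fy=3.5,interpolation=cv2.INTER_CUBIC))
a=im[10:210,180:400]
cv2.imwrite('pics/w4z.png',cv2.resize(a,None,fx=3,fy=3,interpolation=cv2.INTER_CUBIC))
E
```

```text
[0.50146976 0.31145185 0.55787959] [ 3.13853185e+00  1.85332393e-03 -3.88374942e-01] [ 0.01286909 -0.03571136 -0.0044659  -0.03908775 -0.00328248  0.0201917
 -0.00060769]
```

View pics/w3z.png

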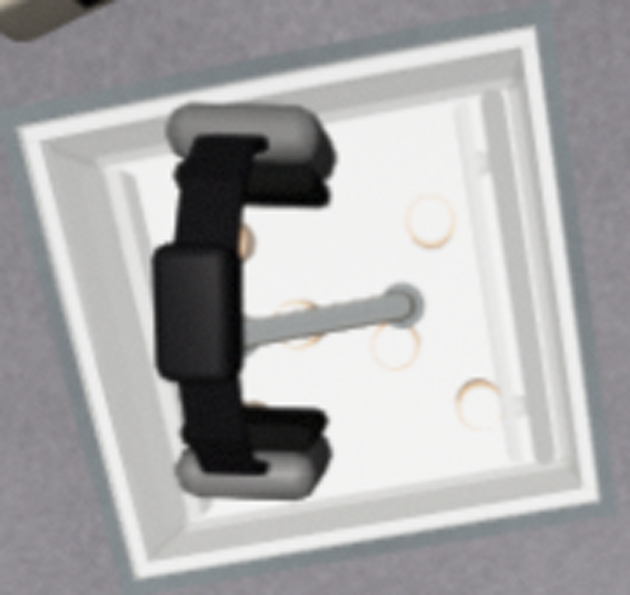

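View pics/w4z.png

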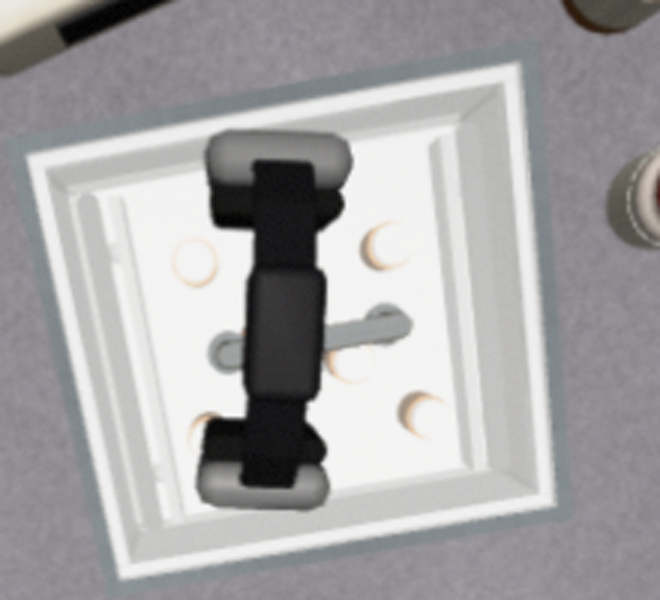

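```bash
python3 - <<'E'
from h import *
np.set_printoptions(precision=4,suppress=True)
a,b=load('w3'),load('w4')
f=lambda x,y:[[130+x/3.5,30+y/3.5]]
g=lambda x,y:[[180+x/3,10+y/3]]
print('crown mid',tri([(a,f(198,310)),(b,g(287,333))]))
for n,p,q in [('TL',(158,247),(249,270)),('TR',(236,247),(324,270)),('BL',(160,374),(246,394)),('BR',(236,378),(320,398))]:
    print(n,tri([(a,f(*p)),(b,g(*q))])[0], atz(b,g(*q),.269)[0])
print('band top',atz(b,g(284,165),.111+.104),'bot',atz(b,g(270,482),.111+.104))
p,q=atz(b,g(284,165),.215)[0],atz(b,g(270,482),.215)[0]; print('yaw def y',np.degrees(np.arctan2((p-q)[1],(p-q)[0])), (p+q)/2,np.linalg.norm(p-q))
print('handle R',tri([(a,f(405,303)),(b,g(398,322))]))
h1,h2=atz(b,g(225,352),.149)[0],atz(b,g(405,322),.149)[0]; d=h1-h2
print('handle',h1,h2,(h1+h2)/2,np.linalg.norm(d),np.degrees(np.arctan2(d[1],d[0])))
L=np.array([(12,152),(533,48),(566,506),(115,592)]); c=np.array([atz(b,g(*l),.107)[0] for l in L]); print('lid',c,c.mean(0),[np.linalg.norm(c[i]-c[i-1]) for i in range(4)])
v=c[0]-c[1]+c[3]-c[2]; print('lid y dir',np.degrees(np.arctan2(v[1],v[0])))
E
```

```text
crown mid (array([0.5548, 0.2663, 0.2606]), [0.0005322726790753336, 0.0005322726790754599])
TL [0.5779 0.2704 0.2575] [0.5771 0.2711 0.269 ]
TR [0.5686 0.2475 0.2552] [0.5682 0.2494 0.269 ]
BL [0.5413 0.2863 0.2619] [0.5418 0.2863 0.269 ]
BR [0.5307 0.2639 0.2611] [0.5315 0.2646 0.269 ]
band top [[0.6083 0.2429 0.215 ]] bot [[0.5005 0.2909 0.215 ]]
yaw def y -24.01525514028543 [0.5544 0.2669 0.215 ] 0.11792978004984418
handle R (array([0.5328, 0.2074, 0.1334]), [2.2375099172863256e-05, 2.2375099172769946e-05])
handle [0.5517 0.2892 0.149 ] [0.5329 0.2074 0.149 ] [0.5423 0.2483 0.149 ] 0.08390624171924348 77.07486332266171
lid [[0.6778 0.3492 0.107 ]
 [0.6264 0.1    0.107 ]
 [0.4047 0.1494 0.107 ]
 [0.4529 0.3955 0.107 ]] [0.5404 0.2485 0.107 ] [np.float64(0.22966202102287506), np.float64(0.25453533746946916), np.float64(0.2271252675447618), np.float64(0.250759166046268)]
lid y dir 78.629104506982
```

```bash
python3 - <<'E'
from h import *
s=ctrl.state()
print(rows(s,[(.5545,.2667,.50,-.42),(.5545,.2667,.429,-.42)],[4,4],1,4))
E
```

```text
0.0165 0.0053 0.0148 0.0078 1; 0.0166 0.0052 0.0148 0.0078 1; 0.0166 0.0050 0.0148 0.0078 1; 0.0166 0.0049 0.0148 0.0078 1; 0.0000 -0.0000 0.0178 0.0000 1; 0.0000 -0.0000 0.0178 0.0000 1; 0.0000 -0.0000 0.0178 0.0000 1; 0.0000 -0.0000 0.0178 0.0000 1
```

>>> servo_tool --motion "0.0165 0.005 0.015 0.008 1; 0.0165 0.005 0.015 0.008 1; 0.0165 0.005 0.015 0.008 1; 0.0165 0.005 0.015 0.008 1; 0 0 0.01 0 1; 0 0 0 0 1; 0 0 0 0 1"

```text
t: 5.1
position: [0.5532, 0.2695, 0.4902]
tool_rot: [-3.141, -0.0, -0.418]
force: [0.8, -1.0, 0.7]
grip_width: 1.001
```

```bash
python3 - <<'E'
from h import *
s,im=snap('wrist','w5'); print(s['position'],s['tool_rot'])
C=cam('wrist',s); print(proj(C,[[.5545,.2667,.269]])[0])
cv2.imwrite('pics/w5.png',im)
E
```

```text
[0.55317629 0.26946661 0.49024043] [-3.14076016e+00 -1.89524309e-04 -4.17714085e-01]
[257.47005563 208.23042927]
```

View pics/w5.png

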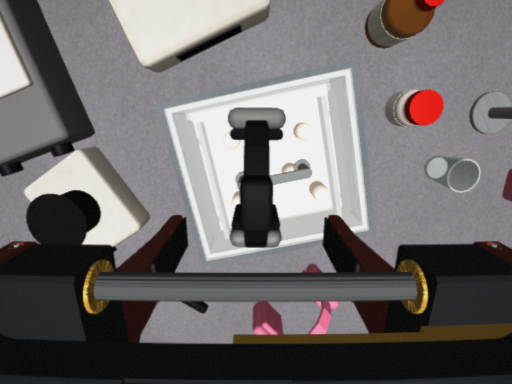

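>>> servo_tool --motion "0 0.001 0.02 0 1; 0 0.001 0.02 0 1; 0 0 0.015 0 1; 0 0 0.006 0 1; 0 0 0 0 1; 0 0 0 0 0; 0 0 0 0 0; 0 0 0 0 0; 0 0 0 0 0; 0 0 0 0 0"

```text
t: 6.4
position: [0.5529, 0.2668, 0.4287]
tool_rot: [-3.142, -0.0, -0.419]
force: [-0.5, 0.3, -0.1]
grip_width: 0.467
```

>>> servo_tool --motion "0 0 0 0 0; 0 0 0 0 0; 0 0 -0.005 0 0; 0 0 -0.005 0 0; 0 0 -0.01 0 0; 0 0 0 0 0; 0 0 0 0 0"

```text
t: 7.28
position: [0.5529, 0.2667, 0.4487]
tool_rot: [3.142, -0.0, -0.419]
force: [0.4, -0.4, -2.3]
grip_width: 0.292
```

```bash
python3 - <<'E'
from h import *
s,im=snap('wrist','w6'); print(s['position'],s['tool_rot'],s['grip_width'],s['force'])
E
```

```text
[0.552854   0.26673853 0.44867224] [ 3.14154577e+00 -1.91201666e-04 -4.19185523e-01] 0.2923410732284681 [ 0.38658923 -0.41593845 -2.25673122]
```

View pics/w6.png

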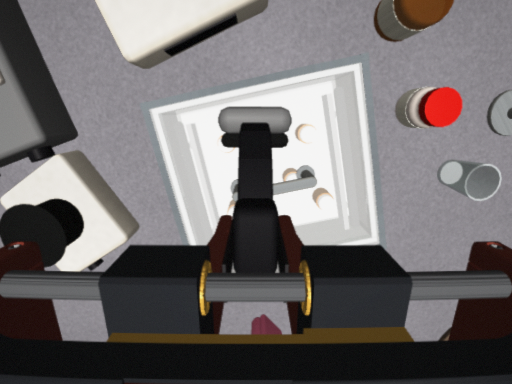

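```bash
python3 - <<'E'
from h import *
s=ctrl.state()
print(rows(s,[(.553,.267,.55,-.419),(.498,-.263,.55,.218)],[4,16],0,3))
E
```

```text
-0.000 -0.000 -0.025 -0.000 0; -0.000 -0.000 -0.025 -0.000 0; -0.000 -0.000 -0.025 -0.000 0; -0.000 -0.000 -0.025 -0.000 0; 0.010 0.032 -0.000 -0.040 0; 0.009 0.032 -0.000 -0.040 0; 0.008 0.032 -0.000 -0.040 0; 0.006 0.033 -0.000 -0.040 0; 0.005 0.033 -0.000 -0.040 0; 0.004 0.033 -0.000 -0.040 0; 0.003 0.033 -0.000 -0.040 0; 0.001 0.033 -0.000 -0.040 0; -0.000 0.033 -0.000 -0.040 0; -0.001 0.033 -0.000 -0.040 0; -0.003 0.033 -0.000 -0.040 0; -0.004 0.033 -0.000 -0.040 0; -0.005 0.033 -0.000 -0.040 0; -0.007 0.033 -0.000 -0.040 0; -0.008 0.032 -0.000 -0.040 0; -0.009 0.032 -0.000 -0.040 0
```

>>> servo_tool --motion "0 0 -0.025 0 0; 0 0 -0.025 0 0; 0 0 -0.025 0 0; 0 0 -0.025 0 0; 0.01 0.032 0 -0.04 0; 0.009 0.032 0 -0.04 0; 0.008 0.032 0 -0.04 0; 0.006 0.033 0 -0.04 0; 0.005 0.033 0 -0.04 0; 0.004 0.033 0 -0.04 0"

```text
t: 8.57
position: [0.5312, 0.0669, 0.5484]
tool_rot: [3.141, 0.0, -0.178]
force: [1.0, -0.2, -1.5]
grip_width: 0.295
```

>>> servo_tool --motion "0.003 0.033 0 -0.04 0; 0.001 0.033 0 -0.04 0; 0 0.033 0 -0.04 0; -0.001 0.033 0 -0.04 0; -0.003 0.033 0 -0.04 0; -0.004 0.033 0 -0.04 0; -0.005 0.033 0 -0.04 0; -0.007 0.033 0 -0.04 0; -0.008 0.032 0 -0.04 0; -0.009 0.032 0 -0.04 0"

```text
t: 9.82
position: [0.4984, -0.2632, 0.5484]
tool_rot: [-3.141, 0.0, 0.222]
force: [0.4, -0.4, -1.4]
grip_width: 0.293
```

>>> servo_tool --motion "0 0 0 0 0; 0 0 0 0 0; 0 0 0 0 0"

```text
t: 10.2
position: [0.499, -0.261, 0.5487]
tool_rot: [-3.141, -0.0, 0.222]
force: [-0.5, -0.2, -3.1]
grip_width: 0.294
```

```bash
python3 - <<'E'
from h import *
s,im=snap('wrist','w7'); print(s['position'],s['tool_rot'],s['grip_width'],s['force'])
snap('scene','s7'); 
o=cv2.imread('pics/s7.png')[100:290,110:310]; cv2.imwrite('pics/s7z.png',cv2.resize(o,None,fx=3.1,fy=3.1,interpolation=cv2.INTER_CUBIC))
snap('top','t7')
E
```

```text
[ 0.49897353 -0.26098257  0.54874773] [-3.14142187e+00 -2.24770132e-04  2.22408358e-01] 0.2943420571961233 [-0.53463915 -0.20394747 -3.0733953 ]
```

View pics/w7.png

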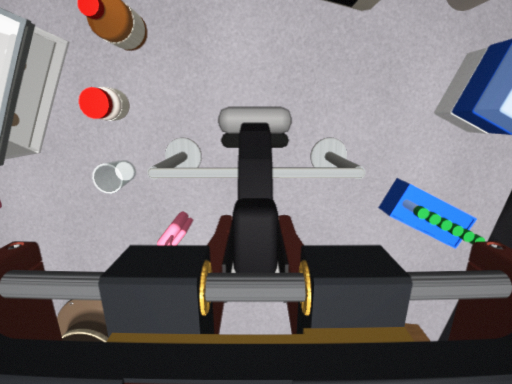

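View pics/s7z.png

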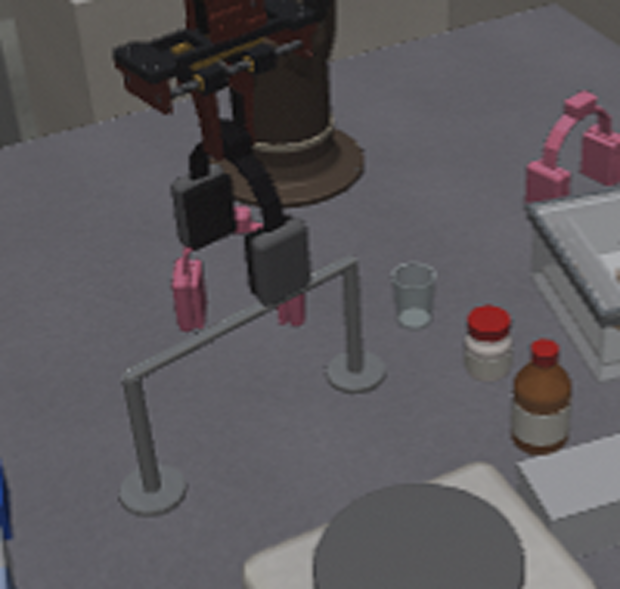

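```bash
python3 - <<'E'
from h import *
np.set_printoptions(precision=4,suppress=True)
C=load('w7'); p=atz(C,[[150,173],[364,173]],.165); print(p,p.mean(0),np.linalg.norm(p[0]-p[1]))
d=p[0]-p[1]; print(np.arctan2(-d[0],d[1]))
print(tri([(load('w2'),[[272.9,30.2]]),(C,[[257,173]])]), tri([(load('w1'),[[271.5,135]]),(load('w2'),[[272.9,30.2]]),(C,[[257,173]])]))
E
```

```text
[[ 0.4639 -0.1225  0.165 ]
 [ 0.528  -0.4071  0.165 ]] [ 0.496  -0.2648  0.165 ] 0.2916814430277554
0.22149462235643586
(array([ 0.4953, -0.2637,  0.1633]), [0.0011877390379766096, 0.001187739037976447]) (array([ 0.4963, -0.263 ,  0.1612]), [0.002300588721187504, 0.0007359137283462828, 0.0023492535151954405])
```

>>> servo_tool --motion "-0.003 0.002 0.01 0 0; 0 0 0.02 0 0; 0 0 0.025 0 0; 0 0 0.025 0 0; 0 0 0.025 0 0; 0 0 0.025 0 0; 0 0 0.02 0 0; 0 0 0.015 0 0; 0 0 0.01 0 0; 0 0 0 0 0"

```text
t: 11.6
position: [0.4961, -0.2648, 0.3731]
tool_rot: [-3.141, 0.001, 0.221]
force: [-0.5, -0.2, -2.1]
grip_width: 0.29
```

```bash
python3 - <<'E'
from h import *
s,im=snap('wrist','w8'); print(s['position'],s['tool_rot'],s['grip_width'],s['force'])
snap('scene','s8'); 
o=cv2.imread('pics/s8.png')[140:290,130:280]; cv2.imwrite('pics/s8z.png',cv2.resize(o,None,fx=4,fy=4,interpolation=cv2.INTER_CUBIC))
E
```

```text
[ 0.49609525 -0.26482873  0.37311213] [-3.14092933e+00  6.48735697e-04  2.20869880e-01] 0.2902566520711666 [-0.46676555 -0.16791537 -2.11743379]
```

View pics/s8z.png

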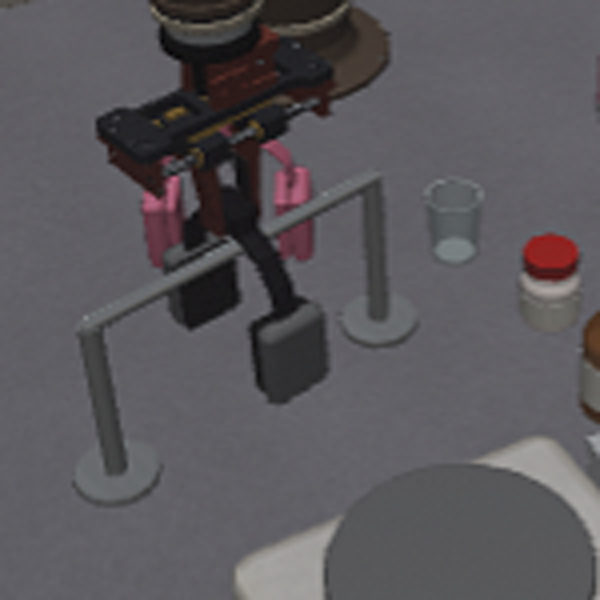

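View pics/w8.png

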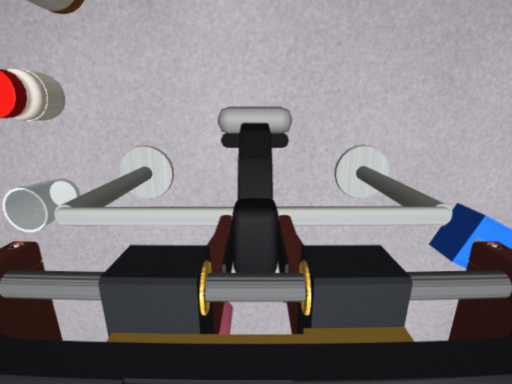

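```bash
python3 - <<'E'
from h import *
np.set_printoptions(precision=4,suppress=True)
C=load('w8'); p=atz(C,[[57,215],[450,214]],.165); print(p,p.mean(0),np.linalg.norm(p[0]-p[1]))
print(tri([(load('w7'),[[257,173]]),(C,[[253.5,214.5]])]))
E
```

```text
[[ 0.4647 -0.1206  0.165 ]
 [ 0.5295 -0.4063  0.165 ]] [ 0.4971 -0.2634  0.165 ] 0.29292428719679714
(array([ 0.4934, -0.2649,  0.1536]), [0.0005076647255322018, 0.0005076647255321298])
```

>>> servo_tool --motion "0 0 0.005 0 0; 0 0 0.004 0 0; 0 0 0.003 0 0; 0 0 0.002 0 0; 0 0 0 0 0"

```text
t: 12.32
position: [0.4962, -0.2648, 0.3595]
tool_rot: [-3.141, 0.0, 0.221]
force: [-0.0, 0.8, -1.9]
grip_width: 0.296
```

>>> servo_tool --motion "0 0 0.001 0 0; 0 0 0.001 0 0; 0 0 0 0 0"

```text
t: 12.7
position: [0.4962, -0.2649, 0.3576]
tool_rot: [3.142, 0.0, 0.221]
force: [0.9, -0.2, -2.1]
grip_width: 0.288
```

>>> servo_tool --motion "0 0 0.001 0 0; 0 0 0 0 0"

```text
t: 12.95
position: [0.4963, -0.2648, 0.3572]
tool_rot: [3.141, -0.0, 0.221]
force: [-2.1, -0.1, 4.3]
grip_width: 0.293
```

>>> servo_tool --motion "0 0 0 0 0.4; 0 0 0 0 0.6; 0 0 0 0 0.8; 0 0 0 0 0.8; 0 0 0 0 0.8"

```text
t: 13.58
position: [0.4963, -0.2648, 0.3566]
tool_rot: [-3.142, -0.0, 0.221]
force: [0.9, 0.3, -0.5]
grip_width: 0.789
```

>>> servo_tool --motion "0 0 -0.005 0 0.8; 0 0 -0.015 0 0.8; 0 0 -0.03 0 0.9; 0 0 -0.05 0 1; 0 0 -0.05 0 1"

```text
t: 14.2
position: [0.496, -0.2645, 0.5093]
tool_rot: [3.141, -0.001, 0.221]
force: [-0.6, -0.6, -0.1]
grip_width: 1.002
```

```bash
python3 - <<'E'
from h import *
s,im=snap('wrist','w9'); print(s['position'],s['tool_rot'],s['grip_width'],s['force'])
snap('scene','s9'); 
o=cv2.imread('pics/s9.png')[140:290,130:280]; cv2.imwrite('pics/s9z.png',cv2.resize(o,None,fx=4,fy=4,interpolation=cv2.INTER_CUBIC))
E
```

```text
[ 0.49599105 -0.26452491  0.50931239] [ 3.14121112e+00 -6.97804733e-04  2.21139624e-01] 1.0018423365029245 [-0.64658601 -0.59039864 -0.05038846]
```

View pics/s9z.png

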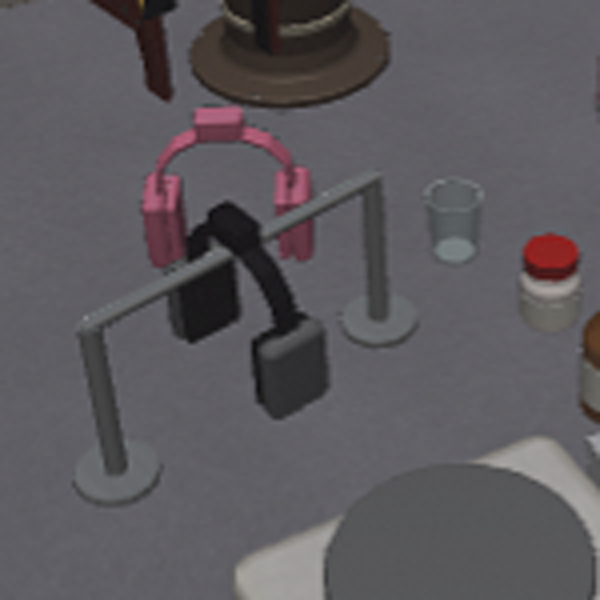

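View pics/w9.png

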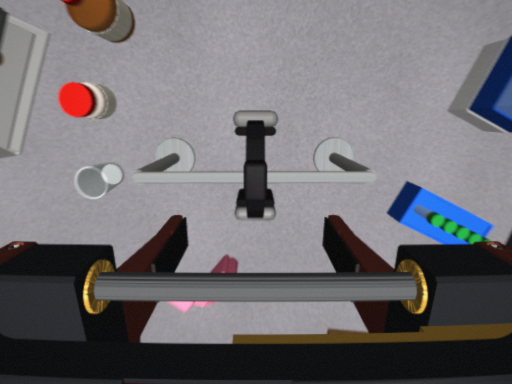

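```bash
python3 - <<'E'
from h import *
s=ctrl.state(); print(s['joints'])
print(rows(s,[(.52,-.05,.52,.75),(.53,.18,.46,1.35)],[6,6],1,3))
E
```

```text
[ 0.86979359  0.28524602 -0.59538477  1.56381383  0.16508586  1.33265222
 -1.09403634]
0.012 -0.034 -0.001 -0.088 1; 0.015 -0.033 -0.001 -0.088 1; 0.017 -0.031 -0.001 -0.088 1; 0.020 -0.030 -0.001 -0.088 1; 0.023 -0.028 -0.001 -0.088 1; 0.025 -0.026 -0.001 -0.088 1; 0.027 -0.027 0.010 -0.100 1; 0.030 -0.024 0.010 -0.100 1; 0.032 -0.021 0.010 -0.100 1; 0.034 -0.018 0.010 -0.100 1; 0.036 -0.014 0.010 -0.100 1; 0.037 -0.011 0.010 -0.100 1
```

>>> servo_tool --motion "0.012 -0.034 0 -0.088 1; 0.015 -0.033 0 -0.088 1; 0.017 -0.031 0 -0.088 1; 0.02 -0.03 0 -0.088 1; 0.023 -0.028 0 -0.088 1; 0.025 -0.026 0 -0.088 1; 0.027 -0.027 0.01 -0.1 1; 0.03 -0.024 0.01 -0.1 1; 0.032 -0.021 0.01 -0.1 1; 0.034 -0.018 0.01 -0.1 1"

```text
t: 15.55
position: [0.5256, 0.1059, 0.4663]
tool_rot: [-3.142, -0.0, 1.156]
force: [0.7, -0.2, -0.5]
grip_width: 1.0
```

>>> servo_tool --motion "0.036 -0.014 0.01 -0.1 1; 0.037 -0.011 0.01 -0.1 1; 0 0 0 0 1; 0 0 0 0 1; 0 0 0 0 1"

```text
t: 16.18
position: [0.5296, 0.1794, 0.4468]
tool_rot: [3.141, 0.001, 1.347]
force: [0.3, -0.9, 0.0]
grip_width: 1.001
```

```bash
python3 - <<'E'
from h import *
s,im=snap('wrist','w10'); print(s['position'],s['tool_rot'],s['joints'])
E
```

```text
[0.5296306  0.17943114 0.44680373] [3.14110835e+00 5.74365804e-04 1.34725315e+00] [ 0.29439145  0.41518509 -0.94677428  1.65776677  0.35280467  1.25128781
 -0.94845598]
```

View pics/w10.png

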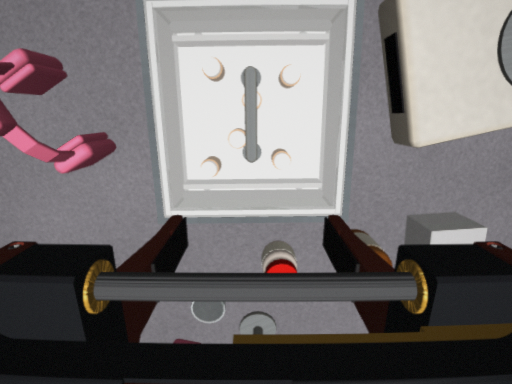

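```bash
python3 - <<'E'
from h import *
np.set_printoptions(precision=4,suppress=True)
im=cv2.imread('pics/w10.png')[0:230,130:370]; cv2.imwrite('pics/w10z.png',cv2.resize(im,None,fx=2.6,fy=2.6,interpolation=cv2.INTER_CUBIC))
C=load('w10'); p=atz(C,[[250.5,68],[251.5,160]],.149); d=p[0]-p[1]; print(p,p.mean(0),np.linalg.norm(d),np.arctan2(d[1],d[0]))
b=load('w4'); g=lambda x,y:[[180+x/3,10+y/3]]
print(tri([(C,[[250.5,68]]),(b,g(225,352))]),tri([(C,[[251.5,160]]),(b,g(403,322))]))
E
```

```text
[[0.5513 0.2921 0.149 ]
 [0.5324 0.2065 0.149 ]] [0.5418 0.2493 0.149 ] 0.08762705222005943 1.3540472853073333
(array([0.5514, 0.2895, 0.1648]), [0.0005275607102922845, 0.0005275607102923277]) (array([0.5307, 0.2028, 0.1219]), [0.0005900583551010745, 0.0005900583551008592])
```

View pics/w10z.png

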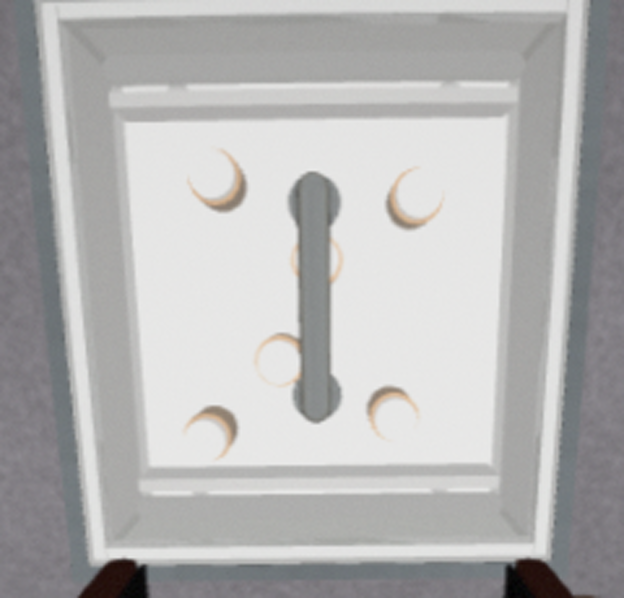

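```bash
python3 - <<'E'
from h import *
s=ctrl.state()
print(rows(s,[(.542,.249,.38,1.354)],[4],1,4))
E
```

```text
0.0177 -0.0009 0.0167 -0.0017 1; 0.0177 -0.0008 0.0167 -0.0017 1; 0.0177 -0.0008 0.0167 -0.0017 1; 0.0177 -0.0008 0.0167 -0.0017 1
```

>>> servo_tool --motion "0.0177 -0.0008 0.0167 -0.002 1; 0.0177 -0.0008 0.0167 -0.002 1; 0.0177 -0.0008 0.0167 -0.002 1; 0.0177 -0.0008 0.0167 -0.002 1; 0 0 0 0 1; 0 0 0 0 1"

```text
t: 16.98
position: [0.542, 0.2491, 0.3805]
tool_rot: [3.141, 0.0, 1.356]
force: [0.3, -0.2, 0.3]
grip_width: 1.0
```

```bash
python3 - <<'E'
from h import *
s,im=snap('wrist','w11'); print(s['position'],s['tool_rot'],s['force'])
C=cam('wrist',s); print(proj(C,[[.542,.249,.149],[.5513,.2921,.149],[.5324,.2065,.149]]))
E
```

```text
[0.54204416 0.24914078 0.38046562] [3.14094527e+00 2.04425121e-04 1.35567305e+00] [ 0.31546452 -0.22915956  0.31687923]
[[254.7311233  206.37680316]
 [254.51836527 152.15037399]
 [254.43102535 254.53807181]]
```

View pics/w11.png

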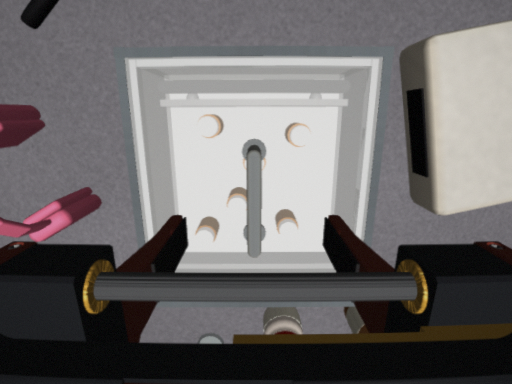

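>>> servo_tool --motion "0.001 0 0.02 0 1; 0 0 0.02 0 1; 0 0 0.018 0 1; 0 0 0.01 0 1; 0 0 0 0 1; 0 0 0 0 1"

```text
t: 17.77
position: [0.5421, 0.2513, 0.3123]
tool_rot: [3.141, -0.001, 1.357]
force: [-0.1, 0.6, 0.2]
grip_width: 0.992
```

>>> servo_tool --motion "0 0 0 0 0; 0 0 0 0 0; 0 0 0 0 0; 0 0 0 0 0; 0 0 0 0 0; 0 0 0 0 0; 0 0 0 0 0; 0 0 0 0 0; 0 0 0 0 0"

```text
t: 18.9
position: [0.5419, 0.251, 0.3118]
tool_rot: [-3.141, 0.0, 1.357]
force: [-0.4, -0.1, -0.5]
grip_width: 0.125
```

>>> servo_tool --motion "0 0 -0.0005 0 0; 0 0 -0.0005 0 0; 0 0 -0.0005 0 0; 0 0 -0.0005 0 0; 0 0 0 0 0"

```text
t: 19.52
position: [0.5418, 0.2508, 0.3133]
tool_rot: [-3.141, 0.001, 1.357]
force: [-0.3, 0.0, -9.3]
grip_width: 0.125
```

>>> servo_tool --motion "0 0 -0.0005 0 0; 0 0 -0.0005 0 0; 0 0 -0.0005 0 0; 0 0 -0.0005 0 0; 0 0 0 0 0"

```text
t: 20.15
position: [0.5417, 0.2509, 0.3156]
tool_rot: [-3.141, 0.001, 1.357]
force: [0.1, -0.9, -16.2]
grip_width: 0.126
```

>>> servo_tool --motion "0 0 -0.0005 0 0; 0 0 -0.0005 0 0; 0 0 -0.0005 0 0; 0 0 -0.0005 0 0; 0 0 0 0 0"

```text
t: 20.78
position: [0.542, 0.2513, 0.3183]
tool_rot: [3.141, -0.001, 1.357]
force: [-1.5, -0.4, -11.1]
grip_width: 0.122
```

>>> servo_tool --motion "0 0 -0.001 0 0; 0 0 -0.001 0 0; 0 0 -0.001 0 0; 0 0 -0.001 0 0; 0 0 0 0 0"

```text
t: 21.4
position: [0.5423, 0.2512, 0.3226]
tool_rot: [3.14, -0.001, 1.357]
force: [0.8, 0.1, -4.6]
grip_width: 0.129
```

>>> servo_tool --motion "0 0 -0.002 0 0; 0 0 -0.002 0 0; 0 0 -0.003 0 0; 0 0 -0.003 0 0; 0 0 -0.003 0 0; 0 0 -0.003 0 0; 0 0 -0.002 0 0; 0 0 -0.001 0 0; 0 0 0 0 0; 0 0 0 0 0"

```text
t: 22.65
position: [0.5419, 0.251, 0.3407]
tool_rot: [-3.141, 0.0, 1.357]
force: [0.9, 0.2, -4.9]
grip_width: 0.128
```

```bash
python3 - <<'E'
from h import *
s,im=snap('wrist','w12'); print(s['position'],s['tool_rot'],s['grip_width'],s['force'],s['ft_torque'])
snap('scene','s12'); snap('top','t12')
o=cv2.imread('pics/s12.png')[110:230,250:380]; cv2.imwrite('pics/s12z.png',cv2.resize(o,None,fx=5,fy=5,interpolation=cv2.INTER_CUBIC))
E
```

```text
[0.54191869 0.25099421 0.34073341] [-3.14148428e+00  8.85503859e-05  1.35678478e+00] 0.12804191841890075 [ 0.9479504   0.20646733 -4.93530403] [-0.01884339 -0.07559385 -0.03922081]
```

View pics/s12z.png

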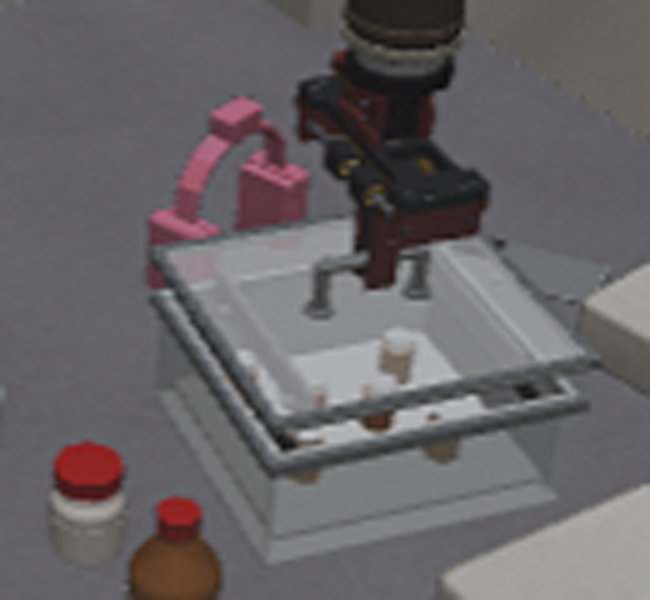

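View pics/w12.png

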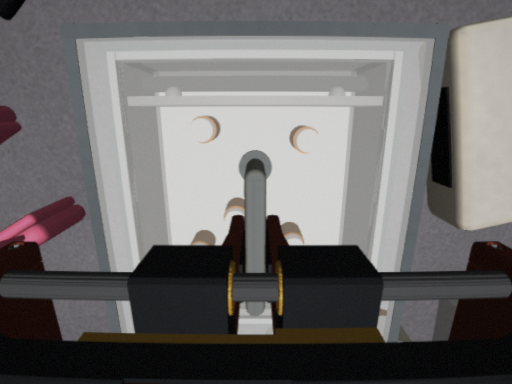

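View pics/s12.png

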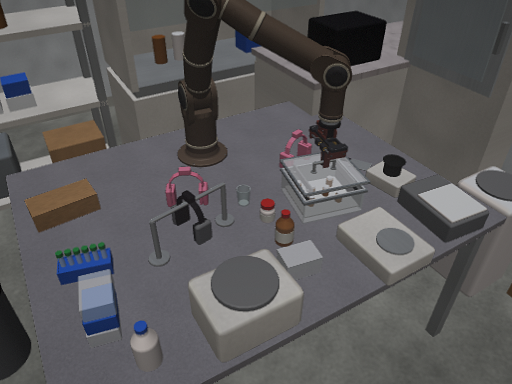

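```bash
python3 - <<'E'
from h import *
np.set_printoptions(precision=1,suppress=True)
c=cam('scene'); y=np.radians(-12.4); Rz=np.array([[np.cos(y),-np.sin(y)],[np.sin(y),np.cos(y)]])
for z in (.111,.136,.140,.144):
    P=np.array([[sx*.118,sy*.128] for sx,sy in((-1,-1),(1,-1),(1,1),(-1,1))])@Rz.T+[.5415,.2490]
    q=proj(c,np.c_[P,np.full(4,z)]); print(z,((q-[250,110])*5).tolist())
    if z>.11:
        w=proj(load('w12'),np.c_[P,np.full(4,z)]); print('  wrist',w.tolist())
s=ctrl.state(); print(s['position'],s['qvel'])
E
```

```text
0.111 [[141.36488592666495, 275.8089636269517], [262.5705379697098, 456.42691113436825], [589.0978483936588, 388.56892971805496], [438.87758344264853, 222.35600848705573]]
  wrist [[130.73932717068487, 335.9719614608444], [378.7110669540916, 336.17217565585025], [422.46473759140065, 37.488273762231785], [87.8665427124682, 36.88546643734199]]
0.136 [[142.57833403221667, 248.51082256830978], [265.23263323014874, 427.63772944755743], [594.9003900190451, 360.4307866310613], [442.68691208663597, 195.70302265456945]]
  wrist [[118.5829615993402, 357.94196795537385], [390.84689516848124, 358.1416421214193], [445.84631816033937, 26.9444264231617], [64.56118563091329, 26.241525269967838]]
0.14 [[142.7744272965998, 244.09600181883278], [265.6634247151044, 422.974660846335], [595.8386745273256, 355.8762395469469], [443.30210005213587, 191.39475036616474]]
  wrist [[116.42580551711282, 361.8476093893547], [393.0002279269818, 362.0468045446737], [450.1850851183566, 24.996170540520097], [60.23565059857407, 24.27424931510359]]
0.144 [[142.97106151948782, 239.6680386661258], [266.0955714529325, 418.2957214912052], [596.779712902499, 351.3070508724263], [443.91887347045724, 187.0742703048876]]
  wrist [[114.20335306247077, 365.87378089085826], [395.21868594703164, 366.07236233740014], [454.71795920465286, 22.963645073864654], [55.71629291146451, 22.221703411096854]]
[0.5 0.3 0.3] [-0.  0. -0. -0. -0. -0.  0.]
```

>>> servo_tool --motion "0 0 -0.001 0 0; 0 0 0 0 0; 0 0 0 0 0; 0 0 0 0 0; 0 0 0 0 0; 0 0 0 0 0; 0 0 0 0 0; 0 0 0 0 0"

```text
t: 23.8
position: [0.5419, 0.251, 0.3418]
tool_rot: [3.142, 0.0, 1.357]
force: [0.8, -0.2, -4.3]
grip_width: 0.128
```

```bash
python3 - <<'E'
from h import *
s,im=snap('wrist','w13'); print(s['t'],s['position'],s['tool_rot'],s['grip_width'],s['force'],s['qvel'])
d=cv2.absdiff(im,cv2.imread('pics/w12.png')); print(d.mean(),d.max())
E
```

```text
23.8 [0.54194749 0.25099823 0.34182216] [3.14156321e+00 6.63662841e-05 1.35679893e+00] 0.1282288737439514 [ 0.82661232 -0.23569214 -4.25368272] [-7.57064952e-04  2.60078991e-03  3.68059198e-04  2.36479284e-05
 -3.33150432e-03 -1.28534600e-03 -3.35882325e-06]
1.9807400173611112 58
```

View pics/w13.png

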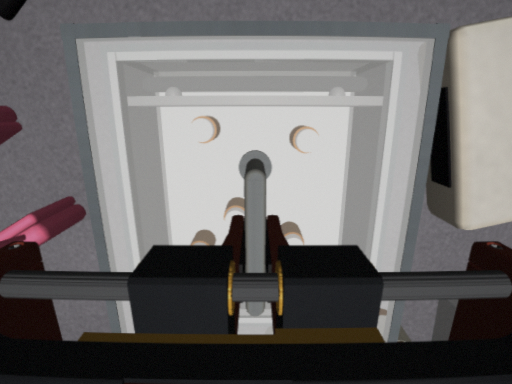

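The lid is steady in the gripper: it sits in the same place in the picture as before, and the wrist force equals the lid's weight.

```bash
python3 -c "
from plant import ctrl
print(ctrl.hand_in())"
```

```text
the job is handed in; nothing more can be done
None
```

I hung the ear defenders over the rail's bar with one cup on either side and let go. I then broke the lid free and handed in at 23.8 s, still holding it over the box, about 3 cm open.

- **Ear defenders:** the camera pictures after release show the band on the bar and the gripper clear of it.
- **Lid seal:** I pulled in 0.5 to 1 mm steps. The highest reading was about 16 N, and it fell to 4.6 N (about the lid's weight) by 11 mm of lift.
- **Final hold:** the arm rose 30.0 mm from where it gripped the handle. The wrist force was 4.3 N against a 4.4 N lid weight, and the joints were practically still. The lid's corners matched a level lid at roughly that height to within 2–3 mm in the scene and wrist pictures.
- **Bystanders:** in the last scene picture I saw nothing else moved, judged by eye rather than measured.

Three checks disagreed:
- **Rail bar length:** it measured 0.29 m against the stated 0.28 m, probably because the post ends were included.
- **Bar height:** two-view heights came out between 0.154 and 0.163 m against the stated 0.165 m. The defenders touched the bar at the height the stated figure predicts.
- **Handle height:** two-view heights at the handle's ends were poor, at 0.165 and 0.122 m (mean 0.143 m) against the stated 0.149 m, so I gripped at the stated height.

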